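# Roll the thick bar into the V-block

## Robot

A 7-joint arm with a two-finger parallel gripper is mounted at the origin on a cart in front of the work surface, level with it; the furniture and walls round the work are solid. World frame = base frame: x ahead of the robot, y to its left, z up, the work surface at z = 0. Lengths are in mm, angles in rad, forces in N, time in s.
With the tool pointing down it reaches from about 400 to 850 mm from the base axis. Payload 10.4 kg.
Tool frame: the origin (TCP) lies at the very end of the fingers, on their centre line; the grasp point (between the pads) lies 19 mm behind it; z points along the fingers, y is the line along which they close (so a half turn about z gives the same grasp; the last joint's range is limited). The gripper opens to 85 mm and grips with 20 to 120 N. Pads are 22 mm wide; open, the fingers measure 114 mm over their backs; the gripper's body (76 mm by 85 mm) begins 54 mm behind the grasp point. The pads swing forward as they close: fully open they stand 13 mm farther back than shut.
Start: joints at [-1.362, 0.332, -0.065, 1.46, 0.022, 1.35, -0.088], TCP at [143.566, 608.311, 210.638] pointing down, gripper open.
Joint ranges: [-2.6, 2.6], [-0.5, 2.12], [-1.47, 1.34], [0.16, 2.42], [-1.27, 4.41], [0.06, 2.06], [-2.6, 2.6]. Speed limits (rad/s): [2.22, 2.22, 2.79, 2.79, 3.14, 3.14, 3.14].

## Interface

Orientations are given as a unit quaternion [w, x, y, z].
In Python, from cell import env, viewer gives the robot as it stands. The module is installed in compiled form; this text tells all that it offers.
- The arm moves only by the tool send_rows, never from a script. Its argument "moves" is a list that holds one entry, the list of rows, each a list of 5 numbers: the shift along the tool's x, y, z in mm, then the turn about the tool's z in rad, then the finger opening in mm, from 0 to 85.4. A call has 1 to 5 rows; each row is the pose to reach, as a shift and turn from the pose commanded when the call began, along the tool's axes at that moment; what a row does not reach only later rows make up. A row lasts 1/10 s, in which the tool goes at most 50 mm and 8.59 degrees, less where a joint would pass 70% of its speed; a pose out of reach is approached as far as the arm can. A call with a gripper value outside its range is refused whole. The fingers move at their own pace and stop on an object; "squeeze" is the grip in N (left out, the last holds). Time passes only in rows, so rows that repeat a pose let the fingers close. It gives the time, the measured TCP pose, the force, the opening and the grip force at its end, in the units of the state.
- env.sense(): the state, without advancing time (a new reading comes with each control period).
- viewer.snapshot(name): name is "scene" or "top" or "wrist"; returns the picture (480x640x3 uint8, red, green, blue); there is no depth.
- viewer.camera_params(name): a dict with "mtx" (3x3 intrinsics, pixels), "dist_coeffs" ([k1, k2, p1, p2, k3] as OpenCV has them; the pictures are not rectified), "pose" (4x4, takes a point from camera to world coordinates). Camera axes: x right, y up, looking along -z (the intrinsics and any distortion apply to the point x, -y, -z); pixel columns grow to the right and rows downward; lengths in mm; the calibration is good to about 2 mm. A picture is of the moment at which its call begins: read the wrist's pose just before it. camera_params takes no time and is no camera call; for the wrist camera it gives the pose at the moment of the call.
- env.finish_job(): hands the job in; it is judged then, once.
The state is a dict: "t": time; "q": joint angles; "qd": joint speeds; "tau": joint torques, N m; "tcp_pos": TCP position; "tool_rot": TCP orientation; "wrist_force": force on the tool from outside, world axes, zero at the start; "wrist_torque": the same for the moment, N m; "width": finger opening in mm; "grip_force": force on a finger pad.
Only numpy, scipy, OpenCV 4.12 (cv2) and the standard library are available. Lean on these libraries where they do the work, as an engineer would, in place of code of your own. Each camera call takes 0.05 s, during which the arm holds its last target. There are 200 camera calls.

## Task

Two polished steel bars lie on the bench, one on either side of a low grey V-block. Roll the thicker bar gently along the bench by pushing its side with the fingers, up the block's ramp, until it settles in the V groove with both its ends sticking out beyond the block, ready for wiping and gauging. Do not lift or carry the bar, and leave the thinner bar and everything else where it is.

Things in the scene. Friction and masses are not known exactly. Their poses are not given: they have to be found in the camera images.
- v_block: Low grey V-block fixed to the bench: 100 mm long (its x, along the groove), 110 mm wide (its y), 10 mm high. Origin at the centre of its underside, z up. The two lips of the groove are 10 mm high, at y = +/-17 mm; from each a plain ramp falls at 14 degrees to the bench at y = +/-55 mm.
- groove (a point): Middle of the V groove, on its bottom line, 1 mm above the bench; x along the groove. The V is 120 degrees (flanks 30 degrees from level). The thick bar seated in it has its axis straight above this line, 24 mm above the bench; on top of a lip its axis is 30 mm above the bench and 17 mm to one side.
- thick_bar: The thicker plain polished steel bar (friction about 0.3), 40 mm in diameter, 160 mm long, about 0.3 to 0.65 kg, lying on the bench roughly parallel to the groove, 130 to 170 mm to either side of its middle. Origin at its centre, on its axis, 20 mm above the bench; x is its axis, y and z turn as it rolls. Rolls freely when its side is pushed.
- thin_bar: The thinner plain steel bar, 26 mm in diameter and 160 mm long, lying on the bench on the other side of the block; to be left alone. Origin at its centre, on its axis, its x along the axis.
- oil_bottle: Small brown bottle with a black cap, 26 mm in diameter and 61 mm high, standing upright beyond the far end of the block; leave alone. Origin at the centre of its underside.
- dish: Flat clear dish with lid, 60 mm in diameter and 15 mm high, lying beyond the far end of the block; leave alone. Origin at the centre of its underside.
- amber_bottle: Brown bottle with a white cap, 44 mm in diameter and 110 mm high, standing at the left; leave alone. Origin at the centre of its underside.
- rack: Grey empty tube rack, 136 x 69 x 45 mm, standing at the right; leave alone. Origin at the centre of its underside.
- spirit_bottle: White bottle with a blue cap, 52 mm in diameter and 134 mm high, standing at the right; leave alone. Origin at the centre of its underside.
There are look-alikes about, which are no part of the job. Leave any turquoise or yellow look-alike of the thick_bar alone.

How it is judged:
By the outcome, as a careful person would: the job done as asked, in the order asked, and still so for the second after the job is handed in, with the robot touching nothing.
It also fails if it takes over 45 s, if anything falls off the work surface, if the arm or the gripper's body presses on something with over 40 N, if the wrist force passes 120 N, or if a joint passes its speed limit or range.

## Working session

There is one attempt and no reset: what is moved stays moved. The work goes in short steps, Python scripts to look and compute and a tool call to move; the robot and the scene stay as the last step left them, time stands still between calls to the robot, and variables do not carry over. Pictures are saved under pics/ and viewed, at most 10 in all, crops included, and the job is handed in when it is done.

Besides the shell and the picture viewer there is one more tool, called after "Call:" as a command line: name --argument value ..., lists and objects as JSON in quotes. send_rows: Moves the arm, as the interface text tells. Its arguments: {"type":"object","properties":{"moves":{"type":"array","items":{"type":"array","items":{"type":"array","items":{"type":"number"}}}},"squeeze":{"type":"number"}},"required":["moves"]}

```bash
mkdir -p pics; python3 - <<'E'
from cell import env, viewer
import cv2,numpy as np
for n in("top","scene"):
    im=viewer.snapshot(n); cv2.imwrite(f"pics/{n}0.png",im[:,:,::-1])
    p=viewer.camera_params(n);print(n,np.round(p["mtx"],1).tolist(),np.round(p["dist_coeffs"],3),np.round(p["pose"],3).tolist())
s=env.sense();print(s["t"],s["tcp_pos"],s["tool_rot"],s["width"])
E
```

```text
top [[616.5, 0.0, 323.2], [0.0, 616.5, 239.5], [0.0, 0.0, 1.0]] [-0.116  0.     0.     0.     0.   ] [[-0.132, 0.801, -0.584, -503.11], [-0.991, -0.098, 0.09, 172.388], [0.015, 0.591, 0.807, 1592.015], [0.0, 0.0, 0.0, 1.0]]
scene [[523.4, 0.0, 312.7], [0.0, 523.4, 235.9], [0.0, 0.0, 1.0]] [0.006 0.    0.    0.    0.   ] [[0.732, 0.447, -0.514, -127.989], [-0.681, 0.475, -0.556, -776.215], [-0.005, 0.758, 0.653, 972.912], [0.0, 0.0, 0.0, 1.0]]
0.1 [143.52620136 607.94470835 209.89801692] [-2.02439959e-05  1.15637596e-01  9.93291274e-01 -6.25073144e-04] 85.32883252512214
```

View pics/top0.png

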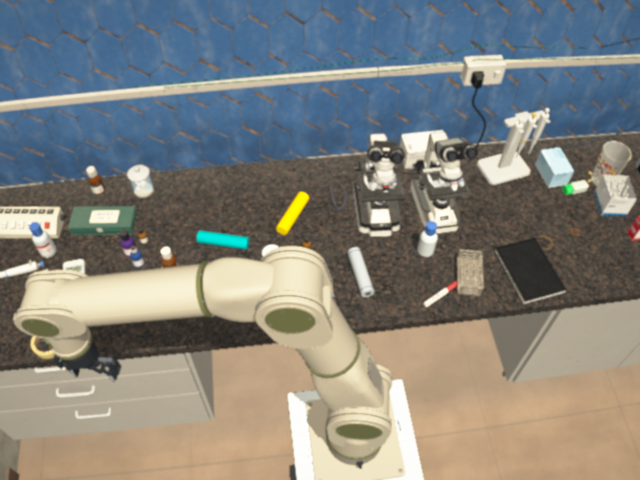

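View pics/scene0.png

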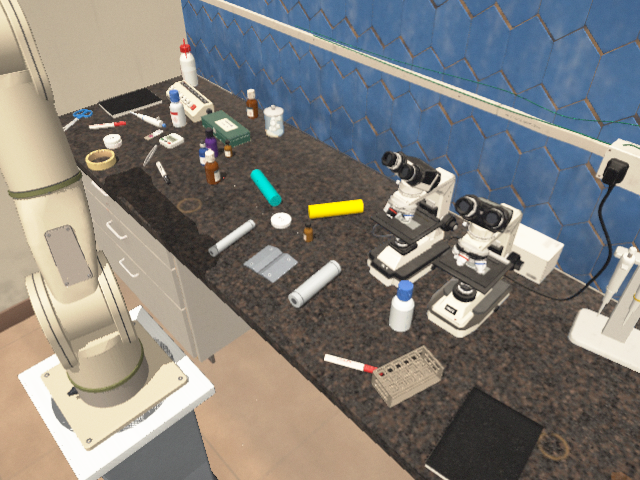

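The scene view shows the thick bar at about (315,284), the V-block at (271,263), the thin bar at (232,238), the dish at (281,220) and the oil bottle at (308,234). In the top view the thick bar is at (361,272) and the arm hides the block.

```bash
cat >h.py <<'E'
import cv2,numpy as np
from cell import env, viewer
def ray(p,uv,z):
    """pixels -> world points on plane z"""
    uv=np.array(uv,float).reshape(-1,1,2)
    n=cv2.undistortPoints(uv,p["mtx"],np.array(p["dist_coeffs"],float)).reshape(-1,2)
    P=np.array(p["pose"]); d=np.c_[n[:,0],-n[:,1],-np.ones(len(n))]@P[:3,:3].T; o=P[:3,3]
    return o+d*((z-o[2])/d[:,2])[:,None]
E
python3 - <<'E'
import cv2
im=cv2.imread("pics/scene0.png")[195:320,195:355]
cv2.imwrite("pics/c0.png",cv2.resize(im,None,fx=4.7,fy=4.7,interpolation=cv2.INTER_CUBIC))
E
```

```text
(no output)
```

View pics/c0.png

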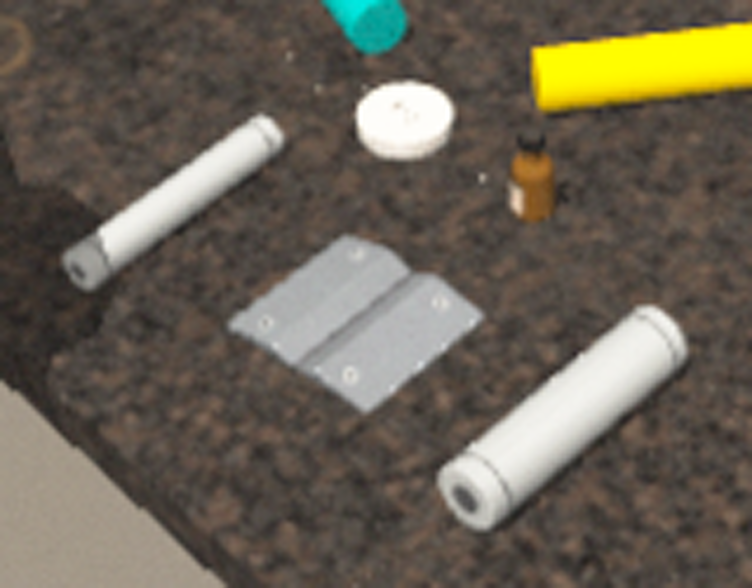

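```bash
python3 - <<'E'
from h import *
p=viewer.camera_params("scene")
f=lambda c:(np.array(c)+.5)/4.7-.5+[195,195]
B=ray(p,f([[232,325],[367,411],[483,315],[345,235]]),0)
print("block corners",B.round(0).tolist(),B.mean(0).round(1))
l=[np.linalg.norm(B[i]-B[i-1]) for i in range(4)];print(np.round(l))
g=(B[2]-B[1])+(B[3]-B[0]);print("groove dir",np.degrees(np.arctan2(g[1],g[0])))
def bar(n,c,z):
    T=ray(p,f(c),z);d=T[1]-T[0];print(n,T.round(0).tolist(),T.mean(0).round(1),np.linalg.norm(d).round(),np.degrees(np.arctan2(d[1],d[0])).round(1))
bar("thick",[[467,497],[660,335]],20)
bar("thin",[[82,273],[266,132]],13)
print(ray(p,f([[403,120],[532,215],[533,80],[538,108],[378,40]]),0).round())
E
```

```text
block corners [[426.0, 96.0, -0.0], [439.0, -10.0, 0.0], [536.0, 4.0, 0.0], [522.0, 112.0, 0.0]] [480.7  50.5  -0. ]
[ 97. 106.  98. 109.]
groove dir 8.581629535182211
thick [[425.0, -109.0, 20.0], [583.0, -92.0, 20.0]] [ 504.3 -100.2   20. ] 159.0 6.2
thin [[382.0, 178.0, 13.0], [538.0, 207.0, 13.0]] [460.2 192.8  13. ] 159.0 10.5
[[618. 171.   0.]
 [615.  49.   0.]
 [704. 145.   0.]
 [687. 122.   0.]
 [659. 246.   0.]]
```

Call:
send_rows --moves '[[[-45,-21,0,0.14,85],[-90,-43,0,0.28,80],[-136,-65,0,0.42,70],[-182,-86,0,0.56,60],[-228,-108,0,0.7,60]]]'

```text
t: 0.6
tcp_pos: [339.9, 450.8, 210.4]
tool_rot: [-0.0, 0.452, 0.892, -0.0]
wrist_force: [1.0, 1.3, 0.1]
width: 60.0
grip_force: 0.0
```

```bash
python3 - <<'E'
from h import *
s=env.sense();print(s["t"],s["tcp_pos"].round(1),s["tool_rot"].round(4),s["width"])
p=viewer.camera_params("scene")
print(ray(p,[[401,329],[325,357],[372,368],[383,404]],0).round())
E
```

```text
0.6 [339.9 450.8 210.4] [-1.000e-04  4.518e-01  8.921e-01 -1.000e-04] 60.028124780772856
[[ 561. -335.    0.]
 [ 375. -270.    0.]
 [ 430. -362.   -0.]
 [ 381. -437.   -0.]]
```

Call:
send_rows --moves '[[[-49,-8,0,0.1,60],[-98,-16,0,0.2,60],[-147,-24,0,0.3,60],[-196,-32,0,0.4,60],[-245,-40,0,0.49,60]]]'

```text
t: 1.1
tcp_pos: [453.0, 230.0, 210.5]
tool_rot: [-0.0, 0.654, 0.756, 0.0]
wrist_force: [0.2, 0.3, -0.8]
width: 59.8
grip_force: 0.0
```

Call:
send_rows --moves '[[[-48,0,0,0,60],[-96,0,0,0,60],[-144,0,0,0,60],[-192,1,0,0,60],[-240,1,0,0,60]]]'

```text
t: 1.6
tcp_pos: [489.0, -7.2, 210.5]
tool_rot: [-0.0, 0.652, 0.758, 0.0]
wrist_force: [0.7, 0.6, 0.2]
width: 60.2
grip_force: 0.0
```

```bash
python3 - <<'E'
from h import *
np.save("wp.npy",viewer.camera_params("wrist"),allow_pickle=True)
s=env.sense();print(s["tcp_pos"],s["tool_rot"])
cv2.imwrite("pics/w1.png",viewer.snapshot("wrist")[:,:,::-1])
E
```

```text
[489.00611159  -7.16479688 210.52782891] [-1.30598479e-04  6.52450513e-01  7.57831299e-01  1.82556169e-04]
```

View pics/w1.png

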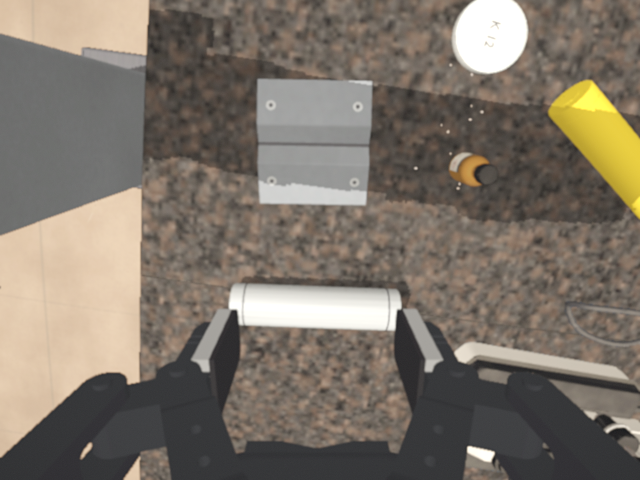

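The wrist view shows the block corners at (257,80), (372,82), (367,204) and (260,204), with the groove at row 144. The bar spans columns 230–401 at rows 283–331. A microscope base is at lower right, from about (465,345).

```bash
python3 - <<'E'
from h import *
p=np.load("wp.npy",allow_pickle=True).item()
B=ray(p,[[257,80],[372,82],[367,204],[260,204]],0);print(B.round(0).tolist(),B.mean(0))
G=ray(p,[[258,143],[370,145]],1);d=G[1]-G[0];print("groove",G.round(1).tolist(),G.mean(0),np.degrees(np.arctan2(d[1],d[0])))
T=ray(p,[[231,304],[400,310]],20);d=T[1]-T[0];print("bar",T.round(1).tolist(),T.mean(0),np.linalg.norm(d),np.degrees(np.arctan2(d[1],d[0])))
print("mic",ray(p,[[455,345],[480,342],[465,450]],0).round())
print("scene mic",ray(viewer.camera_params("scene"),[[371,268],[400,287],[430,315]],0).round())
s=env.sense()
c=s["tcp_pos"]; print((T.mean(0)-c).round(1))
E
```

```text
[[419.0, 96.0, 0.0], [520.0, 110.0, 0.0], [535.0, 2.0, 0.0], [434.0, -13.0, 0.0]] [4.77116745e+02 4.87796027e+01 1.42108547e-14]
groove [[426.4, 42.9, 1.0], [527.6, 56.3, 1.0]] [477.04338638  49.59439762   1.        ] 7.5418002277384995
bar [[419.0, -111.5, 20.0], [583.7, -93.3, 20.0]] [ 501.37292641 -102.40730414   20.        ] 165.7237182989054 6.316427399325594
mic [[ 658. -134.    0.]
 [ 684. -127.    0.]
 [ 708. -273.    0.]]
scene mic [[ 662. -148.    0.]
 [ 665. -246.    0.]
 [ 645. -356.    0.]]
[  11.8  -86.5 -190.9]
```

Call:
send_rows --moves '[[[-50,-1,0,0,60],[-100,-2,0,0,60],[-147,-2,0,0,60],[-147,-2,50,0,60],[-147,-2,100,0,60]]]'

```text
t: 2.15
tcp_pos: [509.8, -152.7, 110.1]
tool_rot: [0.001, 0.654, 0.757, 0.001]
wrist_force: [1.5, 1.9, -1.7]
width: 60.0
grip_force: 0.0
```

Call:
send_rows --moves '[[[0,0,40,0,60],[0,0,70,0,60],[0,0,90,0,60],[0,0,100,0,60],[0,0,100,0,60]]]'

```text
t: 2.65
tcp_pos: [508.2, -150.7, 9.6]
tool_rot: [-0.001, 0.653, 0.758, -0.001]
wrist_force: [-1.1, 0.2, 0.3]
width: 59.8
grip_force: 0.0
```

```bash
python3 - <<'E'
from h import *
s=env.sense();print(s["t"],s["tcp_pos"],s["tool_rot"],s["wrist_force"])
a=viewer.snapshot("wrist")[:,:,::-1]; b=viewer.snapshot("scene")[180:330,230:430,::-1]
cv2.imwrite("pics/w2.png",np.hstack([cv2.resize(a,(400,300)),cv2.resize(b,(400,300))]))
E
```

```text
2.65 [ 508.24750414 -150.74810021    9.61273425] [-8.41947172e-04  6.52516581e-01  7.57773634e-01 -7.22336671e-04] [-1.14971329  0.18382579  0.33737852]
```

View pics/w2.png

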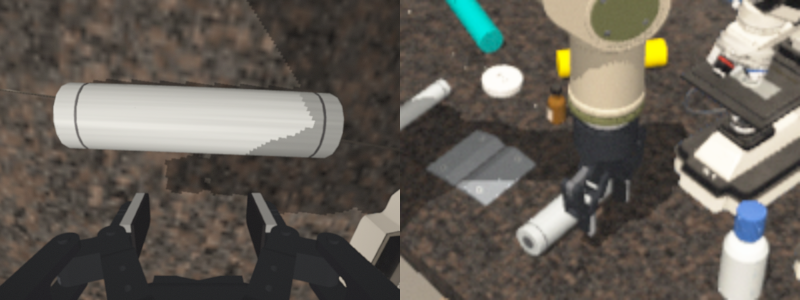

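The fingers (columns ~140 and ~255 in the left half) stand behind the bar, centred on it with a small gap. Start pushing.

Call:
send_rows --moves '[[[4,0,0,0,60],[8,0,0,0,60],[12,0,0,0,60],[16,0,0,0,60],[20,0,0,0,60]]]'

```text
t: 3.25
tcp_pos: [506.1, -130.6, 10.7]
tool_rot: [0.0, 0.652, 0.758, 0.0]
wrist_force: [-0.1, 0.6, 0.2]
width: 59.8
grip_force: 0.0
```

Call:
send_rows --moves '[[[4,0,0,0,60],[8,0,0,0,60],[12,0,0,0,60],[16,0,0,0,60],[20,0,0,0,60]]]'

```text
t: 3.75
tcp_pos: [504.0, -112.1, 11.6]
tool_rot: [0.001, 0.653, 0.757, 0.0]
wrist_force: [-2.7, -3.5, 15.7]
width: 59.8
grip_force: 7.5
```

Call:
send_rows --moves '[[[4,0,0,0,60],[8,0,0,0,60],[12,0,0,0,60],[16,0,0,0,60],[20,0,0,0,60]]]'

```text
t: 4.25
tcp_pos: [502.2, -93.2, 13.5]
tool_rot: [0.002, 0.653, 0.757, 0.001]
wrist_force: [-9.7, -4.3, 38.3]
width: 60.2
grip_force: 19.1
```

```bash
python3 - <<'E'
from h import *
s=env.sense();print(s["t"],s["tcp_pos"],s["wrist_force"])
cv2.imwrite("pics/w3.png",viewer.snapshot("wrist")[:,:,::-1])
E
```

```text
4.25 [502.21582282 -93.19228052  13.53530453] [-9.71988895 -4.25056506 38.2511412 ]
```

View pics/w3.png

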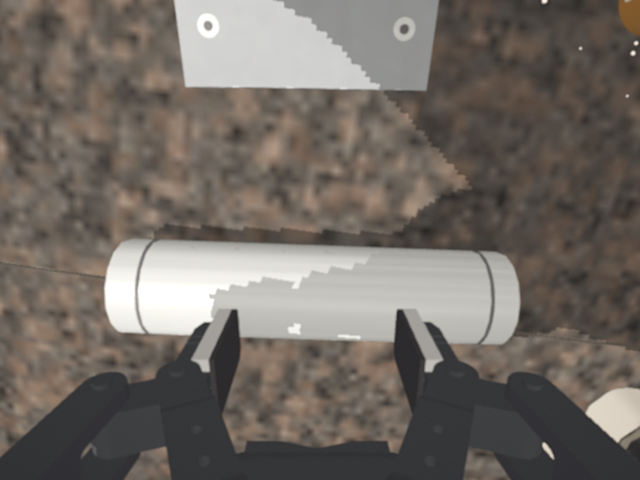

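The fingers seem to be riding up on the bar (38 N upward), so they are too high. I'll back off and measure where the bar is.

Call:
send_rows --moves '[[[-6,0,0,0,60],[-12,0,0,0,60],[-20,0,0,0,60],[-30,0,0,0,60],[-30,0,0,0,60]]]'

```text
t: 4.8
tcp_pos: [504.7, -122.5, 10.7]
tool_rot: [0.0, 0.653, 0.757, -0.0]
wrist_force: [0.2, -1.2, 3.5]
width: 60.0
grip_force: 1.9
```

```bash
python3 - <<'E'
from h import *
s=env.sense();print(s["t"],s["tcp_pos"],s["wrist_force"])
p=viewer.camera_params("wrist")
im=viewer.snapshot("wrist")[:,:,::-1]
n=viewer.camera_params("scene");i2=viewer.snapshot("scene")[190:310,260:420,::-1]
cv2.imwrite("pics/w4.png",np.hstack([cv2.resize(im,(400,300)),cv2.resize(i2,(400,300))]))
np.save("wp.npy",p,allow_pickle=True);print(np.round(p["pose"],2).tolist())
E
```

```text
4.8 [ 504.66286895 -122.51150604   10.72440338] [ 0.20519111 -1.2342007   3.50346073]
[[0.99, -0.14, -0.04, 492.68], [0.15, 0.94, 0.3, -48.13], [0.0, -0.3, 0.95, 174.83], [0.0, 0.0, 0.0, 1.0]]
```

View pics/w4.png

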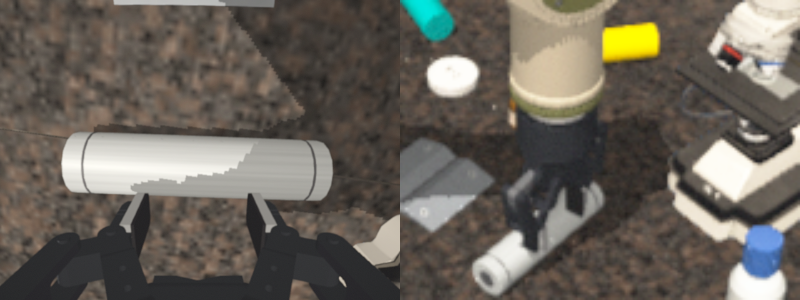

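The bar now lies with its axis from (104,259) to (528,272) in full wrist pixels, the fingers just behind it.

```bash
python3 - <<'E'
from h import *
p=np.load("wp.npy",allow_pickle=True).item()
im=cv2.imread("pics/w4.png")[:,:400]
C=np.array([478,49.5,0]);n=np.array([-.1486,.989,0]);u=np.array([.989,.1486,0])
R=lambda P:np.c_[(P-C)@u,(P-C)@n].round(1).tolist()
# bar edges: columns in left-half pixels, brightness profile
g=cv2.cvtColor(im,cv2.COLOR_BGR2GRAY)
for c in(100,160,200,235,300): print(c,[int(v) for v in g[120:215:3,c]])
T=ray(p,np.array([[62,163],[332,171]])*1.6,20);d=T[1]-T[0]
print("axis",T.round(1).tolist(),R(T),np.degrees(np.arctan2(d[1],d[0])))
print("far silhouette z30",R(ray(p,np.array([[200,132]])*1.6,30)),"near z10-30",R(ray(p,np.array([[200,199]])*1.6,10)),R(ray(p,np.array([[200,199]])*1.6,30)))
print("tcp",R(env.sense()["tcp_pos"][None]))
Pi=np.linalg.inv(p["pose"])
for z in(0,5,10,15,20,30):   # where inner pad edges of tips would project, tool-x front +-11
    for o in(11,-11):
        w=env.sense()["tcp_pos"]+o*n+30*u; w[2]+=z; c=Pi[:3]@np.r_[w,1]
        uv=cv2.projectPoints(np.array([[c[0],-c[1],-c[2]]]),np.zeros(3),np.zeros(3),p["mtx"],np.array(p["dist_coeffs"]))[0].ravel()/1.6
        print("tip",z,o,uv.round(0))
E
```

```text
100 [117, 109, 76, 74, 109, 165, 182, 199, 203, 213, 216, 222, 231, 235, 246, 251, 249, 240, 231, 232, 228, 219, 221, 216, 190, 61, 67, 66, 76, 91, 105, 113]
160 [95, 90, 74, 64, 65, 141, 166, 185, 198, 206, 212, 216, 220, 226, 234, 243, 248, 248, 240, 228, 170, 168, 163, 162, 161, 130, 98, 81, 67, 65, 67, 78]
200 [102, 112, 115, 76, 69, 80, 154, 174, 192, 200, 207, 212, 218, 221, 225, 236, 243, 243, 195, 168, 169, 171, 164, 165, 163, 155, 92, 107, 111, 97, 73, 68]
235 [77, 81, 89, 88, 51, 46, 141, 165, 184, 198, 203, 208, 217, 219, 221, 229, 215, 173, 177, 170, 167, 171, 165, 165, 161, 161, 119, 104, 97, 87, 96, 98]
300 [57, 57, 52, 55, 72, 77, 74, 142, 152, 160, 164, 164, 164, 172, 170, 169, 173, 175, 171, 176, 168, 169, 168, 164, 165, 159, 153, 77, 76, 63, 58, 83]
axis [[410.8, -114.9, 20.0], [590.9, -94.0, 20.0]] [[-90.9, -152.6], [90.4, -158.7]] 6.633542766613573
far silhouette z30 [[1.2, -129.8]] near z10-30 [[1.4, -184.2]] [[1.2, -173.8]]
tcp [[1.0, -173.1]]
tip 0 11 [242. 171.]
tip 0 -11 [241. 199.]
tip 5 11 [243. 174.]
tip 5 -11 [242. 202.]
tip 10 11 [245. 177.]
tip 10 -11 [243. 206.]
tip 15 11 [246. 179.]
tip 15 -11 [244. 210.]
tip 20 11 [247. 183.]
tip 20 -11 [245. 213.]
tip 30 11 [251. 189.]
tip 30 -11 [248. 222.]
```

Call:
send_rows --moves '[[[-8,0,0,0,60],[-16,0,0,0,60],[-24,0,0,0,60],[-32,0,0,0,60],[-32,0,0,0,60]]]'

```text
t: 5.4
tcp_pos: [509.3, -154.4, 10.5]
tool_rot: [0.0, 0.653, 0.757, -0.0]
wrist_force: [0.4, 0.1, 0.0]
width: 59.8
grip_force: 0.0
```

```bash
python3 - <<'E'
from h import *
s=env.sense();print(s["t"],s["tcp_pos"],s["wrist_force"])
p=viewer.camera_params("scene");im=viewer.snapshot("scene")[:,:,::-1]
c=im[220:300,280:388]
cv2.imwrite("pics/s5.png",cv2.resize(c,None,fx=7,fy=7,interpolation=cv2.INTER_CUBIC))
Pi=np.linalg.inv(p["pose"])
n=np.array([-.1486,.989,0]);u=np.array([.989,.1486,0])
for k in(-44,-30,30,44):
    w=s["tcp_pos"]+k*u-11*n; 
    for z in(0,25): 
        c=Pi[:3]@np.r_[w+[0,0,z],1]
        uv=cv2.projectPoints(np.array([[c[0],-c[1],-c[2]]]),np.zeros(3),np.zeros(3),p["mtx"],np.array(p["dist_coeffs"]))[0].ravel()
        print(k,z,((uv-[280,220]+.5)*7-.5).round(0))
E
```

```text
5.4 [ 509.27019031 -154.36542134   10.54429555] [0.44123042 0.1407751  0.03501957]
-44 0 [313. 621.]
-44 25 [314. 572.]
-30 0 [338. 597.]
-30 25 [339. 548.]
30 0 [439. 498.]
30 25 [441. 449.]
44 0 [462. 476.]
44 25 [464. 427.]
```

View pics/s5.png

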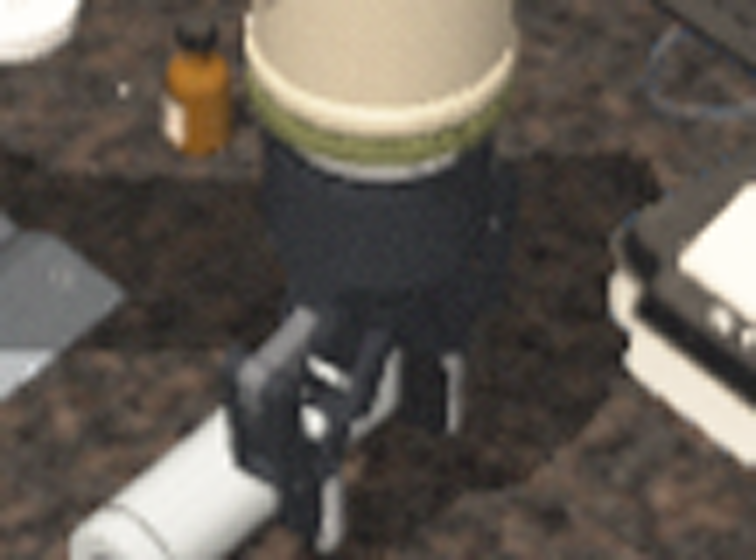

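The fingertips end at (325,550) and (450,432) in the crop, well above the TCP height: open fingers are short. I'll narrow them so the tips come forward.

Call:
send_rows --moves '[[[0,0,0,0,45],[0,0,0,0,30],[0,0,0,0,16],[0,0,0,0,16],[0,0,0,0,16]]]'

```text
t: 5.95
tcp_pos: [509.4, -152.7, 10.6]
tool_rot: [-0.0, 0.652, 0.758, 0.0]
wrist_force: [-0.2, 0.4, 0.7]
width: 15.8
grip_force: 0.0
```

```bash
python3 - <<'E'
from h import *
s=env.sense();print(s["t"],s["tcp_pos"],s["width"],s["wrist_force"])
a=viewer.snapshot("wrist")[:,:,::-1]
c=viewer.snapshot("scene")[230:320,280:400,::-1]
cv2.imwrite("pics/s6.png",np.hstack([cv2.resize(a,(400,300)),cv2.resize(c,(400,300),interpolation=cv2.INTER_CUBIC)]))
E
```

```text
5.95 [ 509.35537359 -152.71411878   10.56912742] 15.844130725123733 [-0.15322184  0.41772003  0.73311007]
```

View pics/s6.png

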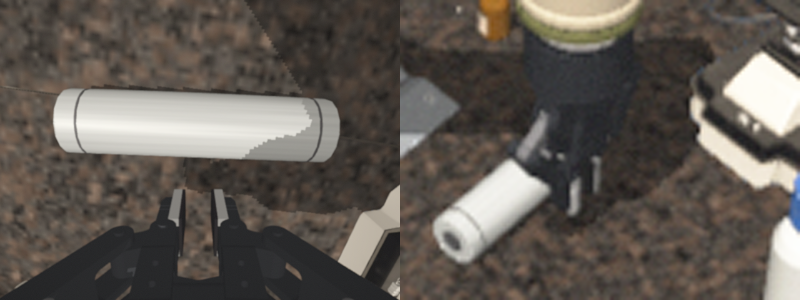

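Now the tips (about (180,190) and (217,190) on the left) sit low behind the bar, centred. Push again, watching the force.

Call:
send_rows --moves '[[[5,0,0,0,16],[10,0,1,0,16],[15,0,2,0,16],[19,0,2,0,16],[23,0,2,0,16]]]'

```text
t: 6.55
tcp_pos: [506.3, -130.4, 9.0]
tool_rot: [0.001, 0.653, 0.758, 0.0]
wrist_force: [-1.2, -5.6, 10.2]
width: 15.8
grip_force: 5.3
```

Call:
send_rows --moves '[[[3,0,0,0,16],[6,0,0,0,16],[9,0,0,0,16],[12,0,0,0,16],[15,0,0,0,16]]]'

```text
t: 7.05
tcp_pos: [505.7, -121.3, 12.2]
tool_rot: [0.004, 0.654, 0.756, -0.0]
wrist_force: [-11.2, -19.2, 45.2]
width: 16.0
grip_force: 22.1
```

The force direction (about 64° up) implies contact at z ≈ 32 and matches the picture: the tips are really about 20 mm above the nominal TCP. I'll back off and go lower, watching for bench contact.

Call:
send_rows --moves '[[[-8,0,0,0,16],[-16,0,0,0,16],[-24,0,0,0,16],[-32,0,0,0,16],[-36,0,0,0,16]]]'

```text
t: 7.55
tcp_pos: [508.9, -151.7, 8.3]
tool_rot: [-0.0, 0.653, 0.758, -0.0]
wrist_force: [0.2, -0.0, 0.2]
width: 15.9
grip_force: 0.0
```

Call:
send_rows --moves '[[[0,0,2,0,16],[0,0,4,0,16],[0,0,6,0,16],[0,0,6,0,16]]]'

```text
t: 7.95
tcp_pos: [508.8, -150.4, 2.2]
tool_rot: [-0.0, 0.652, 0.758, -0.0]
wrist_force: [-0.4, 0.7, -0.3]
width: 16.3
grip_force: 0.0
```

Call:
send_rows --moves '[[[0,0,1,0,16],[0,0,2,0,16],[0,0,3,0,16],[0,0,4,0,16],[0,0,4,0,16]]]'

```text
t: 8.45
tcp_pos: [509.0, -150.9, -1.6]
tool_rot: [-0.0, 0.653, 0.758, -0.0]
wrist_force: [-1.0, -0.8, -0.5]
width: 16.5
grip_force: 0.0
```

Call:
send_rows --moves '[[[0,0,1,0,16],[0,0,2,0,16],[0,0,3,0,16],[0,0,4,0,16],[0,0,4,0,16]]]'

```text
t: 8.95
tcp_pos: [509.0, -150.9, -5.6]
tool_rot: [-0.0, 0.653, 0.758, -0.0]
wrist_force: [0.8, 0.1, 1.3]
width: 16.2
grip_force: 0.0
```

Call:
send_rows --moves '[[[0,0,1,0,16],[0,0,2,0,16],[0,0,3,0,16],[0,0,4,0,16],[0,0,4,0,16]]]'

```text
t: 9.45
tcp_pos: [509.0, -150.9, -9.6]
tool_rot: [-0.0, 0.653, 0.758, -0.0]
wrist_force: [-0.7, 0.1, -0.6]
width: 15.8
grip_force: 0.0
```

Call:
send_rows --moves '[[[4,0,0,0,16],[8,0,0,0,16],[12,0,0,0,16],[16,0,0,0,16],[20,0,0,0,16]]]'

```text
t: 9.95
tcp_pos: [506.1, -130.7, -9.4]
tool_rot: [0.0, 0.652, 0.758, 0.0]
wrist_force: [-0.2, 0.1, -0.1]
width: 16.1
grip_force: 0.0
```

Call:
send_rows --moves '[[[3,0,0,0,16],[6,0,0,0,16],[9,0,0,0,16],[12,0,0,0,16],[15,0,0,0,16]]]'

```text
t: 10.45
tcp_pos: [503.8, -116.1, -9.4]
tool_rot: [-0.0, 0.653, 0.758, 0.0]
wrist_force: [0.9, -0.5, -0.3]
width: 15.9
grip_force: 0.1
```

Forces are low, so the bar is rolling. Continue.

Call:
send_rows --moves '[[[4,0,0,0,16],[8,0,0,0,16],[12,0,0,0,16],[16,0,0,0,16],[20,0,0,0,16]]]'

```text
t: 10.95
tcp_pos: [500.9, -96.1, -9.4]
tool_rot: [-0.0, 0.652, 0.758, 0.0]
wrist_force: [0.5, -0.1, 0.3]
width: 15.8
grip_force: 0.1
```

Call:
send_rows --moves '[[[4,0,0,0,16],[8,0,0,0,16],[12,0,0,0,16],[15,0,0,0,16],[18,0,0,0,16]]]'

```text
t: 11.45
tcp_pos: [498.2, -78.4, -9.4]
tool_rot: [-0.0, 0.652, 0.758, 0.0]
wrist_force: [0.5, -1.4, 0.6]
width: 15.8
grip_force: 0.3
```

```bash
python3 - <<'E'
from h import *
np.save("wp.npy",viewer.camera_params("wrist"),allow_pickle=True)
s=env.sense();print(s["t"],s["tcp_pos"],s["wrist_force"])
cv2.imwrite("pics/w7.png",viewer.snapshot("wrist")[:,:,::-1])
E
```

```text
11.45 [498.20153163 -78.41884233  -9.43371672] [ 0.50723058 -1.42700748  0.63887153]
```

View pics/w7.png

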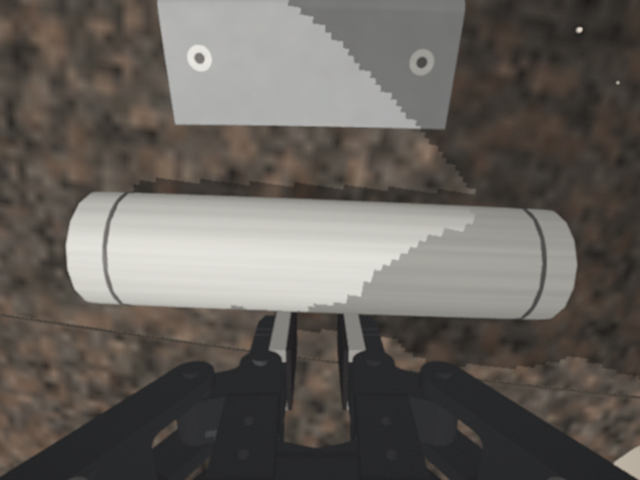

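The bar (columns 67–577, rows 192–320) is rolling ahead of the fingers, nearly parallel to the block edge (175,125)–(446,129). That was my last viewed picture, so from here I check by numbers.

```bash
cat >>h.py <<'E'
C=np.array([478,49.5,0]);n=np.array([-.1486,.989,0]);u=np.array([.989,.1486,0])
R=lambda P:np.c_[(P-C)@u,(P-C)@n].round(1).tolist()
E
python3 - <<'E'
from h import *
p=np.load("wp.npy",allow_pickle=True).item()
print("toe",R(ray(p,[[175,125],[446,129]],0)))
print("bar ends",R(ray(p,[[82,250],[561,263]],20)),"end edges at top",R(ray(p,[[92,250],[548,260]],38)))
print("tcp",R(env.sense()["tcp_pos"][None]))
im=cv2.imread("pics/w7.png");h=cv2.cvtColor(im,cv2.COLOR_BGR2HSV)
m=((h[:,:,1]<25)&(h[:,:,2]>130)).astype(np.uint8)
k,l,st,ce=cv2.connectedComponentsWithStats(m)
for i in range(1,k):
    if st[i,4]>2000:print(st[i],ce[i])
E
```

```text
toe [[-53.1, -54.4], [48.6, -55.9]]
bar ends [[-84.7, -97.2], [89.3, -102.1]] end edges at top [[-70.1, -91.4], [73.0, -94.7]]
tcp [[1.0, -129.1]]
[  157     0   264   129 24193] [265.64952672  68.62410615]
[   65   193   477   169 51844] [304.02636756 256.72388319]
[ 527  211   50  108 2950] [555.62779661 265.13457627]
```

Call:
send_rows --moves '[[[4,0,0,0,16],[8,0,0,0,16],[12,0,0,0,16],[16,0,0,0,16],[20,0,0,0,16]]]'

```text
t: 12.0
tcp_pos: [495.2, -58.5, -9.4]
tool_rot: [-0.0, 0.652, 0.758, 0.0]
wrist_force: [0.5, 0.5, 0.7]
width: 16.2
grip_force: 0.2
```

Call:
send_rows --moves '[[[4,0,0,0,16],[8,0,-1,0,16],[12,0,-2,0,16],[15,0,-3,0,16],[18,0,-4,0,16]]]'

```text
t: 12.5
tcp_pos: [492.6, -40.9, -5.3]
tool_rot: [0.0, 0.652, 0.758, 0.0]
wrist_force: [-0.3, -0.2, 0.3]
width: 16.1
grip_force: 0.2
```

Call:
send_rows --moves '[[[3,0,0,0,16],[6,0,-1,0,16],[9,0,-1,0,16],[12,0,-2,0,16],[14,0,-3,0,16]]]'

```text
t: 13.0
tcp_pos: [490.8, -27.6, -2.1]
tool_rot: [0.0, 0.653, 0.758, 0.0]
wrist_force: [1.6, -4.6, 2.4]
width: 15.9
grip_force: 2.4
```

Call:
send_rows --moves '[[[2,0,0,0,16],[4,0,-1,0,16],[6,0,-1,0,16],[8,0,-2,0,16],[10,0,-2,0,16]]]'

```text
t: 13.5
tcp_pos: [489.1, -17.3, -0.3]
tool_rot: [0.0, 0.653, 0.758, 0.0]
wrist_force: [1.0, -5.0, 1.7]
width: 15.9
grip_force: 2.5
```

Call:
send_rows --moves '[[[2,0,0,0,16],[4,0,-1,0,16],[6,0,-1,0,16],[8,0,-2,0,16],[10,0,-2,0,16]]]'

```text
t: 14.0
tcp_pos: [487.6, -7.4, 1.7]
tool_rot: [0.0, 0.653, 0.758, 0.0]
wrist_force: [0.9, -4.7, 2.4]
width: 15.9
grip_force: 2.5
```

```bash
cat >m.py <<'E'
from h import *
import sys
p=viewer.camera_params("wrist");s=env.sense();im=viewer.snapshot("wrist");cv2.imwrite(sys.argv[1],im[:,:,::-1])
print(s["t"],"tcp",R(s["tcp_pos"][None]),s["tcp_pos"][2].round(1),s["wrist_force"].round(1))
h=cv2.cvtColor(im,cv2.COLOR_RGB2HSV)
g=cv2.GaussianBlur(im.mean(2),(3,3),0)
for y in range(120,310,15):   # bright runs per row
    r=np.flatnonzero((h[y,:,1]<30)&(h[y,:,2]>120));
    if len(r):
        b=np.split(r,np.flatnonzero(np.diff(r)>8)+1);print(y,[(int(q[0]),int(q[-1])) for q in b if len(q)>12])
for x in (100,180,230,410,460,520):
    print("col",x,[int(v) for v in g[40:340:12,x]])
E
python3 m.py pics/a1.png
```

```text
14.0 tcp [[1.1, -57.7]] 1.7 [ 0.9 -4.7  2.4]
120 [(179, 445)]
135 [(182, 259)]
150 [(186, 298)]
165 [(190, 333)]
180 [(209, 434)]
195 [(102, 435)]
210 [(89, 554)]
225 [(83, 569)]
240 [(80, 575)]
255 [(80, 578)]
270 [(82, 577)]
285 [(87, 574)]
300 [(101, 567)]
col 100 [49, 55, 42, 48, 82, 84, 84, 77, 67, 86, 79, 71, 74, 116, 184, 200, 209, 219, 218, 222, 212, 200, 64, 89, 80]
col 180 [73, 80, 86, 88, 104, 152, 155, 153, 90, 94, 98, 92, 58, 141, 180, 198, 207, 219, 219, 225, 214, 211, 155, 84, 80]
col 230 [123, 123, 124, 125, 124, 125, 125, 145, 166, 167, 167, 161, 122, 131, 176, 194, 206, 218, 219, 224, 216, 213, 174, 86, 88]
col 410 [121, 122, 121, 164, 167, 123, 124, 124, 111, 111, 111, 78, 123, 125, 142, 148, 155, 161, 160, 154, 158, 154, 149, 66, 44]
col 460 [51, 67, 61, 61, 47, 47, 51, 58, 50, 44, 49, 54, 64, 64, 137, 148, 156, 158, 156, 155, 157, 155, 150, 65, 51]
col 520 [52, 51, 48, 49, 45, 37, 36, 61, 58, 61, 61, 62, 61, 51, 128, 147, 155, 156, 157, 155, 154, 154, 148, 56, 58]
```

Call:
send_rows --moves '[[[2,0,0,0,16],[4,0,-1,0,16],[6,0,-1,0,16],[7,0,-2,0,16],[8,0,-2,0,16]]]'

```text
t: 14.55
tcp_pos: [486.0, 1.1, 3.5]
tool_rot: [-0.0, 0.652, 0.758, 0.0]
wrist_force: [0.4, -1.6, 0.9]
width: 15.7
grip_force: 0.6
```

Call:
send_rows --moves '[[[1,0,0,0,16],[2,0,0,0,16],[3,0,0,0,16],[4,0,0,0,16],[5,0,0,0,16]]]'

```text
t: 15.05
tcp_pos: [485.5, 5.6, 3.5]
tool_rot: [-0.0, 0.652, 0.758, 0.0]
wrist_force: [0.2, 0.6, 0.4]
width: 16.1
grip_force: 0.0
```

Force fell to zero: the bar has probably tipped over the lip. Back off and look.

Call:
send_rows --moves '[[[-4,0,0,0,16],[-10,0,0,0,16],[-18,0,0,0,16],[-26,0,0,0,16],[-34,0,0,0,16]]]'

```text
t: 15.55
tcp_pos: [490.8, -29.3, 3.6]
tool_rot: [0.0, 0.653, 0.758, 0.0]
wrist_force: [-0.5, 0.6, 0.7]
width: 16.1
grip_force: 0.0
```

Call:
send_rows --moves '[[[-10,0,-30,0,16],[-20,0,-70,0,16],[-30,0,-115,0,16],[-30,0,-160,0,16],[-30,0,-200,0,16]]]'

```text
t: 16.05
tcp_pos: [495.1, -59.3, 205.9]
tool_rot: [0.0, 0.653, 0.757, 0.001]
wrist_force: [0.6, 0.8, -0.9]
width: 16.4
grip_force: 0.0
```

Call:
send_rows --moves '[[[0,0,0,0,16],[0,0,0,0,16],[0,0,0,0,16]]]'

```text
t: 16.35
tcp_pos: [494.5, -58.2, 202.5]
tool_rot: [-0.001, 0.653, 0.758, -0.001]
wrist_force: [-0.1, 0.5, -0.8]
width: 15.9
grip_force: 0.0
```

```bash
python3 - <<'E'
from h import *
p=viewer.camera_params("wrist");s=env.sense();im=viewer.snapshot("wrist");cv2.imwrite("pics/a2.png",im[:,:,::-1])
print(s["t"],"tcp",R(s["tcp_pos"][None]),s["tcp_pos"][2],s["wrist_force"].round(1))
h=cv2.cvtColor(im,cv2.COLOR_RGB2HSV)
for thr in(110,175):
  m=((h[:,:,1]<30)&(h[:,:,2]>thr)).astype(np.uint8)
  for c in cv2.findContours(m,0,2)[0]:
    if cv2.contourArea(c)>800:
        r=cv2.minAreaRect(c);b=cv2.boxPoints(r);print(thr,np.round(r[0]),np.round(r[1]),b.round().tolist(),"centre z24",R(ray(p,[r[0]],24)),"corners z30",R(ray(p,b,30)))
# expected seated bar silhouette: project ends of seated axis
Pi=np.linalg.inv(p["pose"])
for k in(-80,0,80):
  for d in(-20,20):
    w=C+k*u+d*n+[0,0,30];c=Pi[:3]@np.r_[w,1]
    print(k,d,cv2.projectPoints(np.array([[c[0],-c[1],-c[2]]]),np.zeros(3),np.zeros(3),p["mtx"],np.array(p["dist_coeffs"]))[0].ravel().round())
E
```

```text
16.35 tcp [[0.3, -108.9]] 202.52630858301947 [-0.1  0.5 -0.8]
110 [624. 451.] [36. 35.] [[599.0, 456.0], [618.0, 427.0], [648.0, 445.0], [630.0, 475.0]] centre z24 [[346.9, -381.4]] corners z30 [[313.4, -381.6], [324.1, -340.8], [368.5, -369.2], [358.8, -412.2]]
110 [554. 386.] [166.  45.] [[468.0, 394.0], [476.0, 350.0], [640.0, 378.0], [632.0, 422.0]] centre z24 [[245.0, -290.6]] corners z30 [[152.6, -293.8], [153.7, -242.6], [332.1, -279.4], [339.2, -335.6]]
110 [280. 331.] [19. 60.] [[267.0, 360.0], [274.0, 300.0], [292.0, 302.0], [286.0, 362.0]] centre z24 [[-36.7, -225.0]] corners z30 [[-49.1, -253.6], [-40.8, -189.6], [-23.8, -191.5], [-31.1, -255.7]]
110 [533. 322.] [ 54. 207.] [[428.0, 308.0], [633.0, 283.0], [639.0, 336.0], [434.0, 361.0]] centre z24 [[209.6, -216.0]] corners z30 [[102.3, -197.4], [296.3, -172.9], [318.1, -229.9], [113.9, -255.0]]
110 [325.  81.] [212. 138.] [[218.0, 149.0], [220.0, 10.0], [432.0, 13.0], [430.0, 151.0]] centre z24 [[5.6, -0.2]] corners z30 [[-82.5, -53.1], [-74.8, 50.4], [86.7, 48.7], [92.9, -55.1]]
110 [68. 96.] [192. 137.] [[-0.0, 0.0], [
[... 337 characters left out ...]
339.1, -336.6]]
175 [533. 322.] [ 54. 207.] [[428.0, 308.0], [633.0, 283.0], [639.0, 336.0], [434.0, 361.0]] centre z24 [[209.6, -216.0]] corners z30 [[102.3, -197.4], [296.3, -172.9], [318.1, -229.9], [113.9, -255.0]]
175 [326.  76.] [178.  46.] [[236.0, 96.0], [238.0, 51.0], [416.0, 56.0], [414.0, 102.0]] centre z24 [[6.4, 3.2]] corners z30 [[-65.2, -12.1], [-62.4, 21.6], [76.2, 17.6], [77.1, -16.2]]
175 [339.  29.] [77. 32.] [[300.0, 43.0], [301.0, 11.0], [378.0, 14.0], [377.0, 47.0]] centre z24 [[16.4, 38.1]] corners z30 [[-14.0, 26.5], [-12.8, 49.3], [45.7, 47.3], [45.5, 24.4]]
-80 -20 [218. 107.]
-80 20 [215.  53.]
0 -20 [318. 106.]
0 20 [318.  52.]
80 -20 [418. 107.]
80 20 [421.  53.]
```

```bash
python3 - <<'E'
from h import *
s=env.sense();print(s["t"],s["wrist_force"].round(1))
im=viewer.snapshot("wrist");a=cv2.imread("pics/a2.png")[:,:,::-1];print("change",np.abs(im.astype(int)-a)[0:200].mean())
g=im.mean(2)
for x in(228,236,410,420,426):print(x,[int(v) for v in g[34:130:4,x]])
for y in(70,80,90):print(y,"L",[int(v) for v in g[y,206:250:3]],"R",[int(v) for v in g[y,405:445:3]])
E
```

```text
16.4 [ 0.2  0.6 -0.3]
change 1.1259609375
228 [69, 64, 74, 79, 70, 189, 190, 193, 196, 199, 199, 193, 184, 185, 176, 174, 166, 154, 97, 89, 74, 73, 98, 109]
236 [75, 71, 73, 74, 71, 177, 157, 141, 143, 145, 145, 136, 134, 142, 149, 166, 166, 154, 91, 70, 64, 72, 91, 82]
410 [109, 116, 121, 113, 95, 71, 185, 189, 191, 194, 199, 199, 198, 192, 186, 180, 178, 167, 124, 73, 75, 69, 80, 93]
420 [95, 115, 99, 80, 86, 95, 183, 188, 191, 194, 198, 199, 199, 193, 187, 180, 179, 170, 158, 81, 68, 76, 75, 88]
426 [112, 115, 108, 97, 99, 101, 179, 188, 189, 192, 197, 197, 197, 194, 187, 181, 180, 146, 72, 161, 66, 71, 85, 89]
70 L [73, 69, 67, 73, 84, 194, 199, 199, 199, 200, 145, 200, 200, 200, 200] R [194, 194, 194, 193, 135, 194, 192, 192, 191, 111, 92, 87, 83, 81]
80 L [70, 74, 77, 68, 71, 184, 190, 190, 191, 191, 137, 191, 191, 192, 192] R [197, 197, 196, 194, 145, 197, 197, 196, 194, 105, 69, 67, 73, 77]
90 L [70, 75, 73, 64, 70, 142, 176, 177, 177, 178, 149, 169, 178, 177, 178] R [187, 186, 186, 158, 177, 187, 187, 187, 168, 59, 68, 75, 82, 80]
```

The bar spans rows 54–105, against 53–107 expected when seated. Both ends are clear of the block and nothing is moving, so I'm handing in.

```bash
python3 -c "
from cell import env
print(env.finish_job())"
```

```text
the job is handed in; nothing more can be done
None
```

I rolled the thick bar up the ramp into the V groove, where the last wrist-camera measurement shows it seated with about 22 mm and 38 mm sticking out at the ends, and handed the job in at about 16 s; two earlier pushes caught the top of the bar because the fingertips were too high (up to about 50 N at the wrist), and I did not re-measure the other items afterwards.

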